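# Tap the stuck pusher of a sample mould loose

## Task

The steel pusher of the sample mould has stuck, standing high in its frame. Pick up the mallet and drive the pusher down with light taps on alternate ends: red end first, then blue, red again and blue again, each of the first three taps sending the tapped end about a centimetre lower than the other end, until both ends rest down on the frame. Then stand the mallet upright on the bench again; hit the pusher only with the mallet and leave the brass weight where it is.

Things in the scene. Friction and masses are not known exactly. Their poses are not given: they have to be found in the camera images.
- mallet: Straight mallet standing on its head, handle up. White plastic head: upright cylinder, 48 mm diameter, 40 mm high, dark band; its flat underside is the striking face. Round pale wooden handle, 26 mm diameter, from 40 to 152 mm above the underside. About 0.4 kg. Origin: centre of the underside; z up along the handle.
- pusher: Stuck steel bar, 188 by 36 mm, in the mould frame, with flat 48 by 48 mm strike pads on its ends: RED centred 70 mm from the middle along its +y, BLUE 70 mm along its -y. Origin: middle of the bar, level with the pad tops; z up. Pad tops start 105 to 113 mm above the bench; 74 mm when an end rests on the frame. Pressing an end sinks it; the other follows by a third or less.
- weight: Bystander: brass calibration weight with a knob, 52 mm diameter, 86 mm high, 0.8 kg, loose on the bench. Origin: centre of the underside.
- mould: Aluminium frame around the pusher, 84 by 200 mm, rim 60 mm above the bench, on a white tray 150 by 240 mm; fixed, any yaw. Origin: its centre at bench height, axes as the pusher's when level. A pusher end sinks under about 6 N (15 N at 0.1 m/s), stays where left, stops on the rim, and jams when 15 mm lower than the other. Pressing the middle sinks both ends alike.
Things that resemble listed ones, but are neither listed nor needed, are in the scene too. Of the things that look like the mallet, the middle-sized one is meant.

How it is judged:
By the outcome, as a careful person would: the job done as asked, in the order asked, and still so for the second after the job is handed in, with the robot touching nothing.
It also fails if it takes over 61 s, if anything falls off the work surface, if the arm or the gripper's body presses on something with over 40 N, if the wrist force passes 120 N, or if a joint passes its speed limit or range.

## Robot

A 6-joint arm with a two-finger parallel gripper is mounted at the origin on the work surface. World frame = base frame: x ahead of the robot, y to its left, z up, the work surface at z = 0. Lengths are in m, angles in rad, forces in N, time in s.
With the tool pointing down it reaches from about 0.425 to 0.95 m from the base axis. Payload 3.5 kg.
Tool frame: the origin (TCP) lies on the centre line of the jaws, within the pads' length; the fingertips stand 11 mm ahead of it and the grasp point (between the pads) lies 8 mm behind it; z points along the fingers, y is the line along which they close (so a half turn about z gives the same grasp; the last joint's range is limited). The gripper opens to 85 mm and grips with 20 to 120 N. Pads are 22 mm wide; open, the fingers measure 114 mm over their backs; the gripper's body (76 mm by 85 mm) begins 54 mm behind the grasp point. The pads swing forward as they close: fully open they stand 13 mm farther back than shut.
Start: joints at [-1.252, 0.286, 1.577, -0, 1.279, -0.15], TCP at [0.305, -0.602, 0.242] pointing down, gripper open.
Joint ranges: [-2.77, 2.77], [-0.9, 2.22], [0.21, 2.48], [-1.53, 4.67], [0.24, 2.81], [-2.84, 2.84]. Speed limits (rad/s): [2.79, 2.79, 3.14, 3.14, 3.14, 3.14].

## Interface

Orientations are given as a unit quaternion [x, y, z, w].
In Python, from plant import ctrl gives the robot as it stands.
- The arm moves only by the tool step_arm, never from a script. Its argument "motion" is a list of rows, each an object with "offset": the shift along the tool's x, y, z in m, a list of three; "twist": the turn about the tool's z in degrees. A call has 1 to 12 rows; each row is the pose to reach, as a shift and turn from the pose commanded when the call began, along the tool's axes at that moment; what a row does not reach only later rows make up. A row lasts 1/10 s, in which the tool goes at most 50 mm and 8.59 degrees, less where a joint would pass 70% of its speed; a pose out of reach is approached as far as the arm can. A call with a gripper value outside its range is refused whole. "gripper" is the finger opening in m, from 0 to 0.0854, set as the call begins (left out, the last holds). The fingers move at their own pace and stop on an object; "grip_force" is the grip in N (left out, the last holds). Time passes only in rows, so rows that repeat a pose let the fingers close. It gives the time, the measured TCP pose, the force, the opening and the grip force at its end, in the units of the state.
- ctrl.get_state(): the state, without advancing time (a new reading comes with each control period).
- ctrl.read_camera(name): name is "scene" or "top" or "wrist"; returns the picture (400x640x3 uint8, blue, green, red); there is no depth.
- ctrl.calibration(name): a dict with "fx", "fy", "cx", "cy" (pixels), "k1" (the pictures are not rectified: a ray, as slopes to the right and down, at radius r is drawn at 1 + k1 r^2 times it, then the intrinsics apply), "cam_to_world" (4x4, takes a point from camera to world coordinates). Camera axes: x right, y up, looking along -z (the intrinsics and any distortion apply to the point x, -y, -z); pixel columns grow to the right and rows downward; lengths in m; the calibration is good to about 2 mm. A picture is of the moment at which its call begins: read the wrist's pose just before it. calibration takes no time and is no camera call; for the wrist camera it gives the pose at the moment of the call.
- ctrl.sign_off(): hands the job in; it is judged then, once.
The state is a dict: "time": time; "qpos": joint angles; "dq": joint speeds; "joint_efforts": joint torques, N m; "eef_pos": TCP position; "tcp_rot": TCP orientation; "contact_force": force on the tool from outside, world axes, zero at the start; "wrist_torque": the same for the moment, N m; "opening": opening from 0.0 (shut) to 1.0 (fully open); "finger_force": force on a finger pad.
Only numpy, scipy, OpenCV 4.12 (cv2) and the standard library are available. Lean on these libraries where they do the work, as an engineer would, in place of code of your own. Each camera call takes 0.05 s, during which the arm holds its last target. There are 200 camera calls.

## Working session

There is one attempt and no reset: what is moved stays moved. The work goes in short steps, Python scripts to look and compute and a tool call to move; the robot and the scene stay as the last step left them, time stands still between calls to the robot, and variables do not carry over. Pictures are saved under pics/ and viewed, at most 10 in all, crops included, and the job is handed in when it is done.

Besides the shell and the picture viewer there is one more tool, called after "Emit:" by a JSON object that holds its "fn" and its "kwargs". step_arm: Moves the arm, as the interface text tells. Its arguments: {"type":"object","properties":{"motion":{"type":"array"},"gripper":{"type":"number"},"grip_force":{"type":"number"}},"required":["motion"]}

```bash
ls; mkdir -p pics; cat > h.py <<'E'
import numpy as np, cv2
from plant import ctrl
from scipy.spatial.transform import Rotation as R
def ray(c,u,v):
    p=np.array([(u-c['cx'])/c['fx'],(v-c['cy'])/c['fy']]);q=p.copy()
    for _ in range(20): q=p/(1+c['k1']*(q@q))
    T=np.array(c['cam_to_world']); return T[:3,3],T[:3,:3]@np.array([q[0],-q[1],-1])
def hit(c,u,v,z):
    o,d=ray(c,u,v); return o+d*(z-o[2])/d[2]
def proj(c,P):
    T=np.array(c['cam_to_world']); p=T[:3,:3].T@(np.array(P)-T[:3,3]); q=np.array([p[0],-p[1]])/-p[2]
    q=q*(1+c['k1']*(q@q)); return np.array([q[0]*c['fx']+c['cx'],q[1]*c['fy']+c['cy']])
E
python3 - <<'E'
from h import *
for n in('top','scene'):
    cv2.imwrite(f'pics/{n}0.png',ctrl.read_camera(n)); c=ctrl.calibration(n); print(n,{k:np.round(v,3).tolist() for k,v in c.items()})
s=ctrl.get_state(); print(s)
E
```

```text
pics
top {'fx': 411.184, 'fy': 411.184, 'cx': 328.434, 'cy': 201.504, 'k1': 0.038, 'cam_to_world': [[0.059, 0.977, -0.204, 0.323], [-0.998, 0.058, -0.01, -0.005], [0.002, 0.204, 0.979, 0.957], [0.0, 0.0, 0.0, 1.0]]}
scene {'fx': 506.413, 'fy': 506.413, 'cx': 324.211, 'cy': 206.93, 'k1': 0.04, 'cam_to_world': [[0.444, -0.561, 0.698, 1.214], [0.896, 0.267, -0.356, -0.369], [0.013, 0.783, 0.621, 0.735], [0.0, 0.0, 0.0, 1.0]]}
{'time': 0.1, 'qpos': array([-1.25198714e+00,  2.87105892e-01,  1.57805936e+00,  3.29726215e-06,
        1.27861751e+00, -1.50016123e-01]), 'dq': array([ 0.00061684, -0.00168739, -0.00425885, -0.00165518,  0.000354  ,
       -0.00165147]), 'joint_efforts': array([ 2.34417848e-04, -4.07296729e+01, -2.93698275e+01, -2.03073214e-04,
        3.40254934e-03, -8.20582216e-06]), 'eef_pos': array([ 0.30482268, -0.60159562,  0.2410507 ]), 'tcp_rot': array([ 9.72650460e-01,  2.32271143e-01, -9.07362460e-05, -1.09128683e-03]), 'contact_force': array([ 1.01437686, -0.55487217, -0.93751593]), 'wrist_torque': array([-0.00869952,  0.02092513, -0.01074406]), 'finger_force': 0.0, 'opening': 0.9982870573112991}
```

View pics/top0.png

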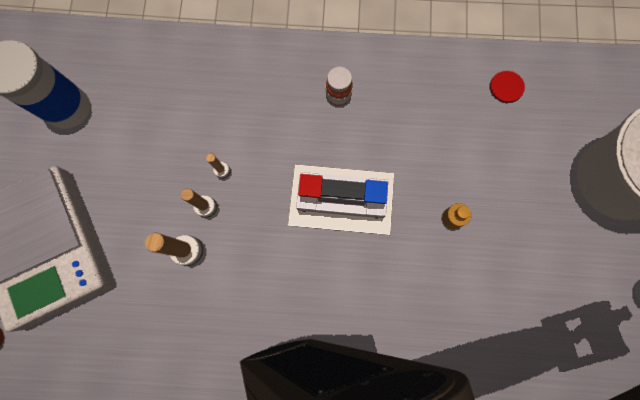

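View pics/scene0.png

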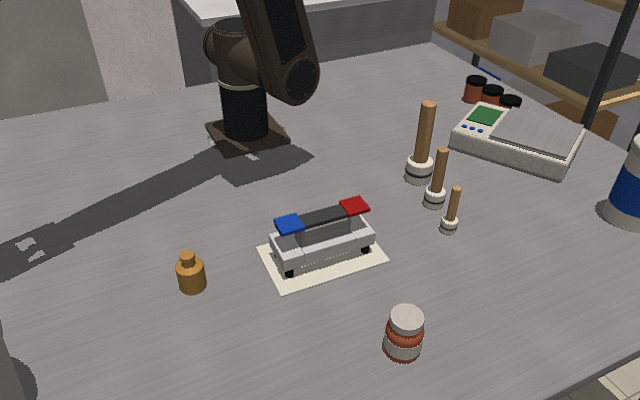

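Mallet candidates, as handle top / head in the top view: small (212,158)/(221,170), middle (188,195)/(205,207) and large (155,243)/(185,250). I choose the middle one. The jar at (340,85) is not a mallet, and the brass weight is at (459,215). Next is a close crop of the mallets and mould.

```bash
python3 - <<'E'
import cv2,numpy as np
a=cv2.imread('pics/top0.png'); s=cv2.imread('pics/scene0.png')
f=lambda i,x,y,w,h,k:cv2.resize(i[y:y+h,x:x+w],None,fx=k,fy=k,interpolation=cv2.INTER_CUBIC)
A=f(a,140,145,100,75,4); B=f(a,280,155,100+20,75,4)   
C=f(s,400,90,100,75,4); D=f(s,250,190,140,110,4)
cv2.imwrite('pics/c1.png',np.vstack([np.hstack([A,C])]+[np.zeros((2,800,3),np.uint8)]))
o=np.zeros((300,800,3),np.uint8)
cv2.imwrite('pics/c1.png',np.vstack([np.hstack([A,C]),np.hstack([f(a,285,155,114,75,4)[:, :400],f(s,255,190,133,100,3)[:300,:400].copy() if 0 else cv2.resize(s[190:290,255:388],(400,300),interpolation=cv2.INTER_CUBIC)])]))
E
```

```text
(no output)
```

View pics/c1.png

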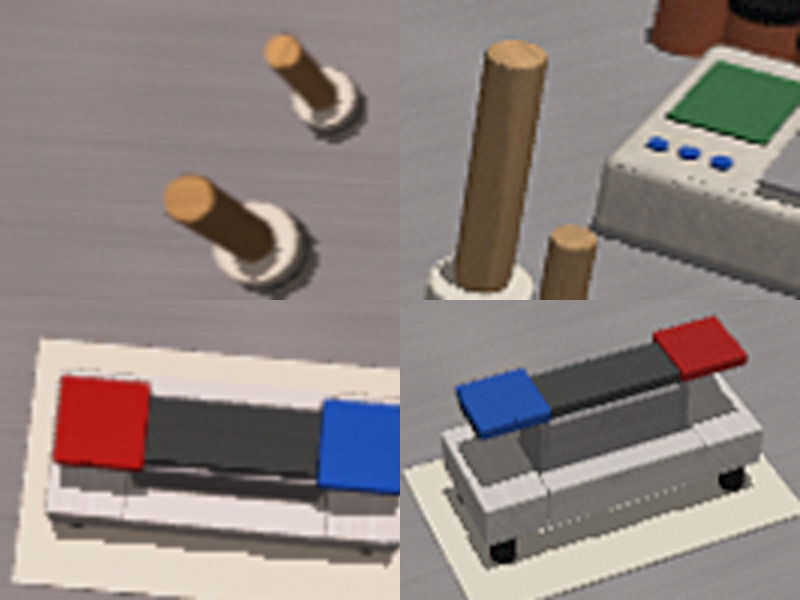

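The crop shows that the middle mallet's handle top is at top (187.5,194.5) and that the red pad is on the mould's left in the top view. Now I measure.

```bash
cat >> h.py <<'E'
def quad(img,col,roi):
    x,y,w,h=roi; a=img[y:y+h,x:x+w].astype(int); b,g,r=a[...,0],a[...,1],a[...,2]
    m=((r>2*g+40)&(r>2*b+40)) if col=='r' else ((b>1.6*g+20)&(b>1.8*r+30))
    n,l,st,ce=cv2.connectedComponentsWithStats(m.astype(np.uint8)); i=1+np.argmax(st[1:,4])
    return ce[i]+[x,y],st[i]
def tri(c1,p1,c2,p2):
    o1,d1=ray(c1,*p1);o2,d2=ray(c2,*p2); t=np.linalg.lstsq(np.c_[d1,-d2],o2-o1,rcond=None)[0]
    a,b=o1+d1*t[0],o2+d2*t[1]; return (a+b)/2,np.linalg.norm(a-b)
def pads(a,s):
    ct,cs=ctrl.calibration('top'),ctrl.calibration('scene'); out={}
    for k in 'rb':
        p,st=quad(a,k,(285,155,115,85)); q,st2=quad(s,k,(255,185,135,115)); out[k]=tri(ct,p,cs,q); print(k,p.round(1),q.round(1),out[k][0].round(4),round(out[k][1],4),st[4],st2[4])
    return out
E
python3 - <<'E'
from h import *
a=cv2.imread('pics/top0.png'); s=cv2.imread('pics/scene0.png'); ct,cs=ctrl.calibration('top'),ctrl.calibration('scene')
P=pads(a,s); d=P['r'][0]-P['b'][0]; print(d,np.linalg.norm(d),np.degrees(np.arctan2(d[1],d[0])),(P['r'][0]+P['b'][0])/2)
print('mal',hit(ct,187.5,194.5,.152),tri(ct,(187.5,194.5),cs,(400+172/4+0,90+238/4)))
# tray corners
for u,v in((12,281),(42,40)): print(hit(ct,285+u/4,155+v/4,0.003))
for u,v in((394,174),(390,235),(289,226),(294,166)): print('tray',hit(ct,u,v,.004))
print('others',hit(ct,212,158,.1),hit(ct,155,243,.22))
st=ctrl.get_state(); print(R.from_quat(st['tcp_rot']).as_matrix().round(3))
E
```

```text
r [310.1 185.4] [354.4 205.6] [0.5326 0.0451 0.1086] 0.0007 473 387
b [375.5 191.3] [288.8 224.2] [ 0.528  -0.0947  0.1075] 0.0005 478 444
[0.004634   0.13984307 0.00112336] 0.1399243322942643 88.1020747293557 [ 0.53028956 -0.02478168  0.10804788]
mal [0.48835357 0.28512873 0.152     ] (array([0.48900418, 0.28631605, 0.15066289]), np.float64(0.0014767353325212643))
[0.45958633 0.09610605 0.003     ]
[0.60692384 0.08965594 0.003     ]
tray [ 0.59826796 -0.14794749  0.004     ]
tray [ 0.45074864 -0.14258342  0.004     ]
tray [0.45781826 0.09352934 0.004     ]
tray [0.60391066 0.09297259 0.004     ]
others [0.58280007 0.26163092 0.1       ] [0.38304881 0.30626277 0.22      ]
[[ 0.892  0.452 -0.001]
 [ 0.452 -0.892  0.002]
 [ 0.    -0.002 -1.   ]]
```

Emit:
{"fn": "step_arm", "kwargs": {"motion": [{"offset": [0.333, -0.226, -0.06], "twist": 28.8}, {"offset": [0.333, -0.226, -0.06], "twist": 28.8}, {"offset": [0.333, -0.226, -0.06], "twist": 28.8}, {"offset": [0.333, -0.226, -0.06], "twist": 28.8}, {"offset": [0.333, -0.226, -0.06], "twist": 28.8}, {"offset": [0.333, -0.226, -0.06], "twist": 28.8}, {"offset": [0.333, -0.226, -0.06], "twist": 28.8}, {"offset": [0.333, -0.226, -0.06], "twist": 28.8}, {"offset": [0.333, -0.226, -0.06], "twist": 28.8}, {"offset": [0.333, -0.226, -0.06], "twist": 28.8}], "gripper": 0.085}}

```text
time: 1.1
eef_pos: [0.5004, -0.2488, 0.3023]
tcp_rot: [1.0, -0.015, -0.0, 0.0]
contact_force: [-0.9, -0.9, -0.2]
opening: 0.996
finger_force: 0.0
```

Emit:
{"fn": "step_arm", "kwargs": {"motion": [{"offset": [-0.028, -0.534, 0]}, {"offset": [-0.028, -0.534, 0]}, {"offset": [-0.028, -0.534, 0]}, {"offset": [-0.028, -0.534, 0]}, {"offset": [-0.028, -0.534, 0]}, {"offset": [-0.028, -0.534, 0]}, {"offset": [-0.028, -0.534, 0]}, {"offset": [-0.028, -0.534, 0]}, {"offset": [-0.028, -0.534, 0]}, {"offset": [-0.028, -0.534, 0]}, {"offset": [-0.028, -0.534, 0]}, {"offset": [-0.028, -0.534, 0]}]}}

```text
invalid input at $.motion[0]: expected keys offset, twist
```

```bash
python3 - <<'E'
from h import *
for _ in range(1):
    st=ctrl.get_state(); c=ctrl.calibration('wrist'); w=ctrl.read_camera('wrist')
cv2.imwrite('pics/w1.png',w); print(st['eef_pos'],st['qpos'].round(2),R.from_quat(st['tcp_rot']).as_euler('xyz',degrees=True))
print(proj(c,[.489,.286,.152]),proj(c,[.489,.286,.04]))
E
```

```text
[ 0.50044457 -0.24877992  0.3022805 ] [-0.64 -0.01  1.8  -0.    1.35  0.96] [ 1.79977399e+02  9.11420458e-03 -1.75439377e+00]
[-323.2952163   224.88938588] [-151.83259263  191.02705574]
```

View pics/w1.png

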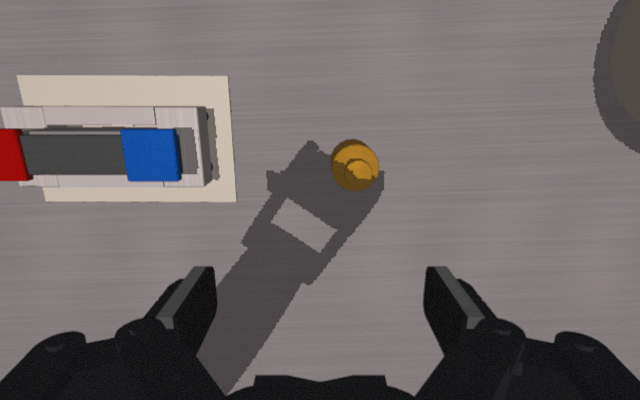

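The rows needed an explicit twist, so the arm did not move. The wrist view shows only the blue pad (150,155) and the weight (355,165).

Emit:
{"fn": "step_arm", "kwargs": {"motion": [{"offset": [-0.028, -0.534, 0], "twist": 0}, {"offset": [-0.028, -0.534, 0], "twist": 0}, {"offset": [-0.028, -0.534, 0], "twist": 0}, {"offset": [-0.028, -0.534, 0], "twist": 0}, {"offset": [-0.028, -0.534, 0], "twist": 0}, {"offset": [-0.028, -0.534, 0], "twist": 0}, {"offset": [-0.028, -0.534, 0], "twist": 0}, {"offset": [-0.028, -0.534, 0], "twist": 0}, {"offset": [-0.028, -0.534, 0], "twist": 0}, {"offset": [-0.028, -0.534, 0], "twist": 0}, {"offset": [-0.028, -0.534, 0], "twist": 0}, {"offset": [-0.028, -0.534, 0], "twist": 0}]}}

```text
time: 2.35
eef_pos: [0.4902, 0.2862, 0.3012]
tcp_rot: [1.0, -0.016, -0.001, -0.0]
contact_force: [1.0, -0.8, 0.4]
opening: 0.994
finger_force: 0.0
```

```bash
python3 - <<'E'
from h import *
st=ctrl.get_state(); c=ctrl.calibration('wrist'); w=ctrl.read_camera('wrist')
cv2.imwrite('pics/w2.png',w); print(st['eef_pos'],st['qpos'].round(2),R.from_quat(st['tcp_rot']).as_euler('xyz',degrees=True))
print(proj(c,[.489,.286,.152]),proj(c,[.489,.286,.04]))
E
```

```text
[0.49022574 0.2862197  0.3011679 ] [0.35 0.01 1.78 0.   1.35 1.95] [ 1.79999639e+02  9.22155883e-02 -1.81819438e+00]
[318.71670204 194.25595573] [318.91868333 167.98647403]
```

View pics/w2.png

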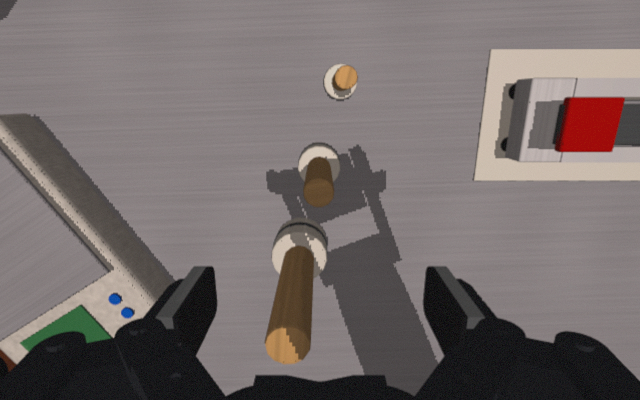

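The wrist view shows the middle handle's top at (319,193), within 1 px of the prediction. Its neighbours are at (345,78) and (288,345), clear of the fingers.

Emit:
{"fn": "step_arm", "kwargs": {"motion": [{"offset": [-0.001, 0, 0.05], "twist": 0}, {"offset": [-0.001, 0, 0.1], "twist": 0}, {"offset": [-0.001, 0, 0.14], "twist": 0}, {"offset": [-0.001, 0, 0.17], "twist": 0}, {"offset": [-0.001, 0, 0.19], "twist": 0}, {"offset": [-0.001, 0, 0.197], "twist": 0}, {"offset": [-0.001, 0, 0.197], "twist": 0}]}}

```text
time: 3.1
eef_pos: [0.4891, 0.2826, 0.1042]
tcp_rot: [1.0, -0.018, -0.001, 0.001]
contact_force: [0.0, -0.7, 0.4]
opening: 0.997
finger_force: 0.0
```

Emit:
{"fn": "step_arm", "kwargs": {"motion": [{"offset": [0, 0, 0], "twist": 0}, {"offset": [0, 0, 0], "twist": 0}, {"offset": [0, 0, 0], "twist": 0}, {"offset": [0, 0, 0], "twist": 0}, {"offset": [0, 0, 0], "twist": 0}, {"offset": [0, 0, 0], "twist": 0}, {"offset": [0, 0, 0], "twist": 0}, {"offset": [0, 0, 0], "twist": 0}, {"offset": [0, 0, 0], "twist": 0}, {"offset": [0, 0, 0], "twist": 0}], "gripper": 0.01, "grip_force": 90}}

```text
time: 4.1
eef_pos: [0.4898, 0.2854, 0.1065]
tcp_rot: [1.0, -0.017, 0.001, -0.001]
contact_force: [0.0, 3.0, 5.7]
opening: 0.279
finger_force: 87.9
```

Emit:
{"fn": "step_arm", "kwargs": {"motion": [{"offset": [0, 0, -0.02], "twist": 0}, {"offset": [0, 0, -0.06], "twist": 0}, {"offset": [0, 0, -0.1], "twist": 0}, {"offset": [0, 0, -0.14], "twist": 0}, {"offset": [0, 0, -0.16], "twist": 0}, {"offset": [0.03, 0.03, -0.16], "twist": 0}, {"offset": [0.045, 0.06, -0.16], "twist": 0}, {"offset": [0.045, 0.08, -0.16], "twist": 0}, {"offset": [0.045, 0.08, -0.16], "twist": 0}, {"offset": [0.045, 0.08, -0.16], "twist": 0}]}}

```text
time: 5.1
eef_pos: [0.5301, 0.2024, 0.2628]
tcp_rot: [1.0, -0.017, -0.002, 0.001]
contact_force: [0.2, 0.9, -4.5]
opening: 0.283
finger_force: 89.0
```

```bash
python3 - <<'E'
from h import *
st=ctrl.get_state(); w=ctrl.read_camera('scene'); t=ctrl.read_camera('top'); cs=ctrl.calibration('scene')
cv2.imwrite('pics/s2f.png',w);cv2.imwrite('pics/t2f.png',t)
print(st['time'],st['eef_pos'],st['contact_force'],R.from_quat(st['tcp_rot']).as_euler('xyz',degrees=True))
P=pads(t,w)
e=st['eef_pos']; x=e-[0,0,.1065]; u,v=proj(cs,x).astype(int); print(proj(cs,x),[proj(cs,x+[0,0,.04])])
x0,y0=u-100,max(v-110,0); cv2.imwrite('pics/s2.png',cv2.resize(w[y0:y0+150,x0:x0+200],None,fx=4,fy=4,interpolation=cv2.INTER_CUBIC)); print(x0,y0)
E
```

```text
5.1 [0.53014398 0.20237793 0.26278069] [ 0.23170877  0.85509348 -4.50026966] [179.92474968   0.27258474  -2.00398722]
r [310.2 185.4] [354.5 205.5] [0.5326 0.0452 0.1087] 0.001 474 393
b [375.4 191.5] [288.8 224.1] [ 0.5277 -0.0945  0.1073] 0.0005 476 445
[421.9010282 166.2789869] [array([424.59409655, 149.6142019 ])]
321 56
```

View pics/s2.png

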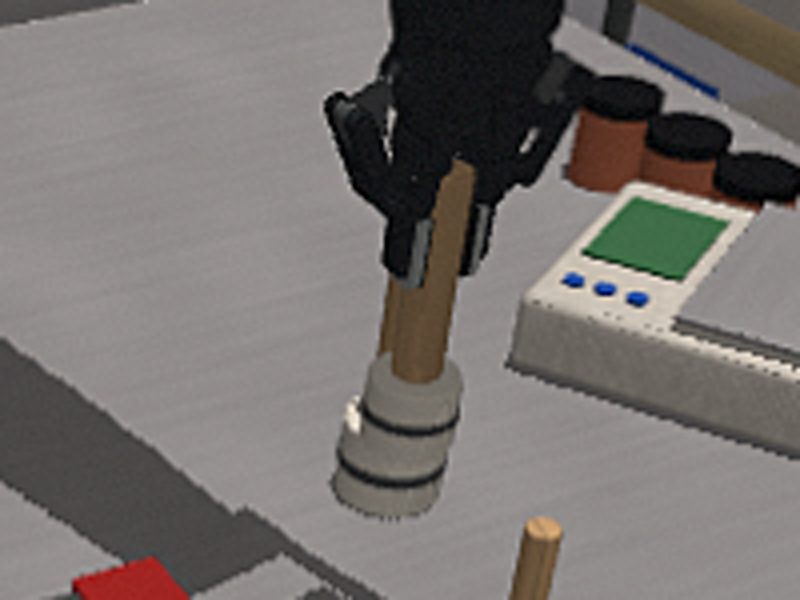

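The mallet hangs straight, with the held head's underside at crop (408,437), as predicted. The grip is good, so I move over red.

Emit:
{"fn": "step_arm", "kwargs": {"motion": [{"offset": [0.003, 0.05, 0], "twist": 0}, {"offset": [0.006, 0.1, 0], "twist": 0}, {"offset": [0.008, 0.14, 0], "twist": 0}, {"offset": [0.008, 0.149, 0.02], "twist": 0}, {"offset": [0.008, 0.149, 0.036], "twist": 0}, {"offset": [0.008, 0.149, 0.038], "twist": 0}, {"offset": [0.008, 0.149, 0.038], "twist": 0}, {"offset": [0.008, 0.149, 0.038], "twist": 0}]}}

```text
time: 6.0
eef_pos: [0.5348, 0.0547, 0.2283]
tcp_rot: [1.0, -0.016, 0.001, 0.0]
contact_force: [0.7, 0.6, -3.6]
opening: 0.281
finger_force: 89.9
```

Emit:
{"fn": "step_arm", "kwargs": {"motion": [{"offset": [0, 0, 0.004], "twist": 0}, {"offset": [0, 0, 0.008], "twist": 0}, {"offset": [0, 0, 0.012], "twist": 0}]}}

```text
time: 6.3
eef_pos: [0.5349, 0.0542, 0.2164]
tcp_rot: [1.0, -0.017, 0.001, -0.0]
contact_force: [-1.3, 0.3, 2.7]
opening: 0.283
finger_force: 90.4
```

Emit:
{"fn": "step_arm", "kwargs": {"motion": [{"offset": [0, 0, 0.005], "twist": 0}, {"offset": [0, 0, 0.0085], "twist": 0}]}}

```text
time: 6.5
eef_pos: [0.5351, 0.054, 0.2084]
tcp_rot: [1.0, -0.017, 0.001, -0.0]
contact_force: [-1.3, 0.9, 5.5]
opening: 0.282
finger_force: 90.6
```

```bash
cat >> h.py <<'E'
def look(n):
    st=ctrl.get_state(); s=ctrl.read_camera('scene'); t=ctrl.read_camera('top'); cv2.imwrite(f'pics/s{n}.png',s); cv2.imwrite(f'pics/t{n}.png',t)
    print(st['time'],st['eef_pos'],st['contact_force'])
    try: return pads(t,s)
    except Exception as e: print(e)
E
python3 -c "
from h import *
look('3')"
```

```text
6.5 [0.53507649 0.0540193  0.208359  ] [-1.29918632  0.85595514  5.48575154]
attempt to get argmax of an empty sequence
```

```bash
cat >> h.py <<'E'
def hs(img,k,xy):  # pad height from the scene camera alone, given its x,y
    from scipy.optimize import minimize_scalar as m
    q,st=quad(img,k,(255,185,135,115)); cs=ctrl.calibration('scene')
    r=m(lambda z:((proj(cs,[*xy,z])-q)**2).sum(),bounds=(.05,.13),method='bounded'); return round(r.x,4),round(r.fun**.5,2),st[4]
E
python3 -c "
from h import *
for n in '02f','3': 
    s=cv2.imread('pics/s2f.png' if n!='3' else 'pics/s3.png'); print(hs(s,'b',(.528,-.0947)),hs(s,'r',(.5326,.0451)))"
```

```text
(np.float64(0.1077), np.float64(0.07), np.int32(445)) (np.float64(0.1089), np.float64(0.28), np.int32(393))
(np.float64(0.1082), np.float64(0.14), np.int32(433)) (np.float64(0.0894), np.float64(2.37), np.int32(148))
```

Emit:
{"fn": "step_arm", "kwargs": {"motion": [{"offset": [0, 0, 0.003], "twist": 0}]}}

```text
time: 6.7
eef_pos: [0.5349, 0.0539, 0.2046]
tcp_rot: [1.0, -0.017, 0.001, 0.0]
contact_force: [-0.5, 1.0, 5.0]
opening: 0.285
finger_force: 90.6
```

Emit:
{"fn": "step_arm", "kwargs": {"motion": [{"offset": [0, 0, -0.03], "twist": 0}, {"offset": [0, -0.03, -0.08], "twist": 0}, {"offset": [0, -0.08, -0.08], "twist": 0}, {"offset": [0, -0.13, -0.08], "twist": 0}, {"offset": [0, -0.15, -0.08], "twist": 0}, {"offset": [0, -0.15, -0.08], "twist": 0}, {"offset": [0, -0.15, -0.08], "twist": 0}]}}

```text
time: 7.4
eef_pos: [0.5385, 0.2038, 0.2813]
tcp_rot: [1.0, -0.016, -0.002, 0.001]
contact_force: [-0.1, -0.8, -4.8]
opening: 0.279
finger_force: 90.5
```

```bash
python3 -c "
from h import *
look('4')"
```

```text
7.4 [0.53845698 0.2037826  0.28125137] [-0.13112331 -0.79406982 -4.807212  ]
r [310.9 187. ] [353.9 211.3] [0.5329 0.0444 0.0942] 0.0014 459 369
b [375.6 191.3] [288.9 223.9] [ 0.5279 -0.0946  0.108 ] 0.0002 477 428
```

Emit:
{"fn": "step_arm", "kwargs": {"motion": [{"offset": [0, 0.05, 0], "twist": 0}, {"offset": [0, 0.1, 0], "twist": 0}, {"offset": [0, 0.15, 0], "twist": 0}, {"offset": [0, 0.2, 0], "twist": 0}, {"offset": [0, 0.25, 0], "twist": 0}, {"offset": [0, 0.29, 0], "twist": 0}, {"offset": [0, 0.306, 0], "twist": 0}, {"offset": [0, 0.306, 0.03], "twist": 0}, {"offset": [0, 0.306, 0.05], "twist": 0}, {"offset": [0, 0.306, 0.052], "twist": 0}, {"offset": [0, 0.306, 0.052], "twist": 0}]}}

```text
time: 8.6
eef_pos: [0.5285, -0.1021, 0.2313]
tcp_rot: [1.0, -0.017, -0.001, -0.0]
contact_force: [-0.0, -0.2, -4.5]
opening: 0.28
finger_force: 90.7
```

Emit:
{"fn": "step_arm", "kwargs": {"motion": [{"offset": [0, 0, 0.005], "twist": 0}, {"offset": [0, 0, 0.0095], "twist": 0}]}}

```text
time: 8.8
eef_pos: [0.5299, -0.1021, 0.2238]
tcp_rot: [1.0, -0.017, 0.002, 0.001]
contact_force: [0.1, 0.3, -4.0]
opening: 0.283
finger_force: 90.8
```

Emit:
{"fn": "step_arm", "kwargs": {"motion": [{"offset": [0, 0, 0.003], "twist": 0}]}}

```text
time: 8.9
eef_pos: [0.5294, -0.102, 0.22]
tcp_rot: [1.0, -0.017, 0.001, 0.0]
contact_force: [0.1, -0.8, 0.4]
opening: 0.282
finger_force: 90.8
```

Emit:
{"fn": "step_arm", "kwargs": {"motion": [{"offset": [0, 0, 0.006], "twist": 0}, {"offset": [0, 0, 0.012], "twist": 0}, {"offset": [0, 0, 0.018], "twist": 0}, {"offset": [0, 0, 0.0195], "twist": 0}]}}

```text
time: 9.3
eef_pos: [0.5296, -0.1024, 0.2005]
tcp_rot: [1.0, -0.017, 0.001, 0.001]
contact_force: [-0.7, -0.6, 3.3]
opening: 0.284
finger_force: 92.0
```

```bash
python3 -c "
from h import *
look('5')
s=cv2.imread('pics/s5.png');print(hs(s,'r',(.5328,.0446)))
s=cv2.imread('pics/s4.png');print(hs(s,'r',(.5328,.0446)))
cv2.imwrite('pics/c5.png',np.hstack([cv2.resize(cv2.imread('pics/s%s.png'%n)[180:300,255:388],None,fx=3,fy=3,interpolation=cv2.INTER_CUBIC) for n in '45']))"
```

```text
9.3 [ 0.52963746 -0.10239474  0.20052094] [-0.65071791 -0.56781428  3.31138043]
r [310.2 186.4] [354.1 209. ] [0.5324 0.0451 0.0998] 0.0005 469 394
attempt to get argmax of an empty sequence
(np.float64(0.1003), np.float64(0.24), np.int32(394))
(np.float64(0.0942), np.float64(0.28), np.int32(369))
```

View pics/c5.png

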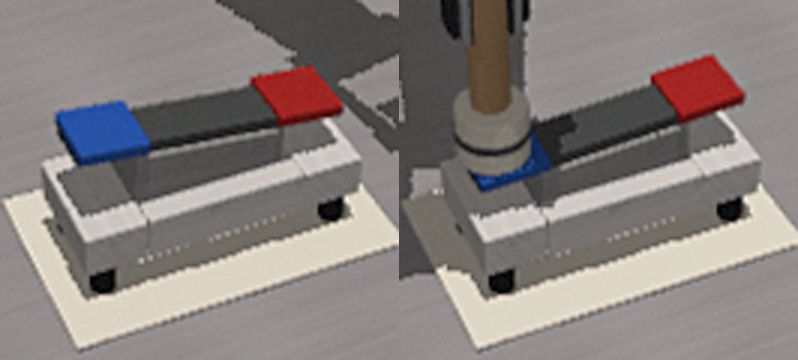

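The crop shows blue pressed down under the head at (510,170) and red standing high at (700,85). I fit a box model to the pads to get better heights.

```bash
cat >> h.py <<'E'
from scipy.optimize import least_squares,minimize
def mask(img,k,roi):
    x,y,w,h=roi; a=img[y:y+h,x:x+w].astype(int); b,g,r=a[...,0],a[...,1],a[...,2]
    return (((r>2*g+25)&(r>2*b+25)) if k=='r' else ((b>1.5*g+12)&(b>1.7*r+18))).astype(float)
ROI={'top':(285,155,115,85),'scene':(255,185,135,115)}
CAL={n:ctrl.calibration(n) for n in ROI}
def pred(n,k,zr,zb,cx,cy,yaw,t):
    s=np.arcsin((zr-zb)/.14); u=np.array([np.cos(yaw)*np.cos(s),np.sin(yaw)*np.cos(s),np.sin(s)]); e=np.array([np.sin(yaw),-np.cos(yaw),0]); nn=np.cross(e,u)
    o=np.array([cx,cy,(zr+zb)/2]); sg=1 if k=='r' else -1
    P=[o+u*(sg*.07+a*.024)+e*b*.024-nn*c*t for a in(-1,1) for b in(-1,1) for c in(0,1)]
    x,y,w,h=ROI[n]; q=np.array([proj(CAL[n],p) for p in P])-[x,y]; K=8
    H=cv2.convexHull(((q+.5)*K*16).round().astype(np.int32)); m=np.zeros((h*K,w*K),np.uint8); cv2.fillConvexPoly(m,H,255,shift=4)
    return cv2.resize(m,(w,h),interpolation=cv2.INTER_AREA)/255.
def fit(imgs,use,p0,free):
    M={(n,k):mask(imgs[n],k,ROI[n]) for n,k in use}
    def f(q):
        p=np.array(p0,float); p[free]=q; return sum(((pred(n,k,*p)-M[n,k])**2).sum() for n,k in use)
    x0=np.array(p0)[free]; S=np.vstack([x0]+[x0+np.eye(len(x0))[i]*(.02 if free[i]==4 else .004) for i in range(len(x0))])
    r=minimize(f,x0,method='Nelder-Mead',options=dict(initial_simplex=S,xatol=5e-5,fatol=.05,maxiter=500)); p=np.array(p0,float);p[free]=r.x; return p.round(4),round(r.fun,1)
E
cat > f.py <<'E'
from h import *
L=lambda n:{'top':cv2.imread(f'pics/t{n}.png'),'scene':cv2.imread(f'pics/s{n}.png')}
A=[(n,k) for n in ROI for k in 'rb']
p,e=fit(L('2f'),A,[.109,.108,.5303,-.0248,1.5376,.006],[0,1,2,3,4,5]); print(p,e)
p4,e=fit(L('4'),A,[.096,.108,*p[2:]],[0,1,2,3]); print('4',p4,e)
for z in ([.097,.085],[.094,.09]):
    print('5',*fit(L('5'),[('top','r'),('scene','r')],[*z,*p4[2:]],[0,1,3]))
E
python3 f.py
```

```text
[ 0.1112  0.1103  0.5302 -0.0246  1.5385  0.0042] 77.4
4 [ 0.0965  0.1111  0.5302 -0.0247  1.5385  0.0042] 74.1
5 [ 0.1022  0.0977  0.5302 -0.0249  1.5385  0.0042] 38.6
5 [ 0.1022  0.0978  0.5302 -0.0249  1.5385  0.0042] 38.6
```

Emit:
{"fn": "step_arm", "kwargs": {"motion": [{"offset": [0, 0, 0.002], "twist": 0}]}}

```text
time: 9.5
eef_pos: [0.5296, -0.1023, 0.1985]
tcp_rot: [1.0, -0.017, 0.001, 0.0]
contact_force: [-0.3, -1.7, 4.1]
opening: 0.284
finger_force: 92.0
```

Emit:
{"fn": "step_arm", "kwargs": {"motion": [{"offset": [0, 0, -0.03], "twist": 0}, {"offset": [0, 0, -0.075], "twist": 0}, {"offset": [0, -0.05, -0.08], "twist": 0}, {"offset": [0, -0.1, -0.08], "twist": 0}, {"offset": [0, -0.15, -0.08], "twist": 0}, {"offset": [0, -0.2, -0.08], "twist": 0}, {"offset": [0, -0.25, -0.08], "twist": 0}, {"offset": [0, -0.3, -0.08], "twist": 0}, {"offset": [0, -0.306, -0.08], "twist": 0}, {"offset": [0, -0.306, -0.08], "twist": 0}, {"offset": [0, -0.306, -0.08], "twist": 0}]}}

```text
time: 10.6
eef_pos: [0.5387, 0.2031, 0.2761]
tcp_rot: [1.0, -0.017, -0.001, 0.001]
contact_force: [0.2, -0.6, -4.3]
opening: 0.281
finger_force: 91.5
```

```bash
cat > f.py <<'E'
from h import *
import sys
n=sys.argv[1]; ks=sys.argv[2]; z=[float(v) for v in sys.argv[3:5]]
st=ctrl.get_state(); s=ctrl.read_camera('scene'); t=ctrl.read_camera('top'); cv2.imwrite(f'pics/s{n}.png',s); cv2.imwrite(f'pics/t{n}.png',t)
print(st['time'],st['eef_pos'],st['contact_force'])
print(*fit({'top':t,'scene':s},[(m,k) for m in ROI for k in ks],[*z,.5302,-.0247,1.5385,.0042],[0,1,3]))
E
python3 f.py 6 rb .102 .092
```

```text
10.6 [0.53868482 0.20314576 0.27605561] [ 0.23810127 -0.56944133 -4.32934224]
[ 0.1019  0.0903  0.5302 -0.0246  1.5385  0.0042] 65.9
```

Emit:
{"fn": "step_arm", "kwargs": {"motion": [{"offset": [0, 0.05, 0], "twist": 0}, {"offset": [0, 0.1, 0], "twist": 0}, {"offset": [-0.001, 0.15, 0], "twist": 0}, {"offset": [-0.001, 0.164, 0.01], "twist": 0}, {"offset": [-0.001, 0.164, 0.04], "twist": 0}, {"offset": [-0.001, 0.164, 0.05], "twist": 0}, {"offset": [-0.001, 0.164, 0.05], "twist": 0}, {"offset": [-0.001, 0.164, 0.05], "twist": 0}]}}

```text
time: 11.5
eef_pos: [0.533, 0.0401, 0.2283]
tcp_rot: [1.0, -0.017, 0.0, -0.0]
contact_force: [0.6, 1.0, -3.1]
opening: 0.286
finger_force: 91.5
```

Emit:
{"fn": "step_arm", "kwargs": {"motion": [{"offset": [0, 0, 0.014], "twist": 0}, {"offset": [0, 0, 0.028], "twist": 0}]}}

```text
time: 11.7
eef_pos: [0.5347, 0.0403, 0.2018]
tcp_rot: [1.0, -0.017, 0.003, 0.0]
contact_force: [1.4, 0.7, 11.7]
opening: 0.285
finger_force: 93.2
```

```bash
python3 f.py 7 b .092 .091
```

```text
11.7 [0.53473688 0.0403208  0.20183854] [ 1.35995431  0.69793987 11.65771624]
[ 0.0934  0.0925  0.5302 -0.0246  1.5385  0.0042] 28.9
```

Emit:
{"fn": "step_arm", "kwargs": {"motion": [{"offset": [0, 0.008, 0.001], "twist": 0}, {"offset": [0, 0.016, 0.002], "twist": 0}, {"offset": [0, 0.016, 0.007], "twist": 0}, {"offset": [0, 0.016, 0.011], "twist": 0}]}}

```text
time: 12.2
eef_pos: [0.5328, 0.0235, 0.1904]
tcp_rot: [1.0, -0.017, 0.001, -0.0]
contact_force: [-0.8, 2.9, 6.3]
opening: 0.284
finger_force: 92.9
```

```bash
python3 f.py 8 b .084 .090
```

```text
12.2 [0.53282102 0.02348468 0.19037898] [-0.81706363  2.85244823  6.31046469]
[ 0.0803  0.0895  0.5302 -0.0245  1.5385  0.0042] 31.1
```

Emit:
{"fn": "step_arm", "kwargs": {"motion": [{"offset": [0, 0, 0.004], "twist": 0}, {"offset": [0, 0, 0.0065], "twist": 0}, {"offset": [0, 0, 0.0065], "twist": 0}]}}

```text
time: 12.6
eef_pos: [0.5326, 0.0235, 0.1828]
tcp_rot: [1.0, -0.017, 0.001, 0.0]
contact_force: [0.2, 2.1, 3.9]
opening: 0.285
finger_force: 92.9
```

```bash
python3 f.py 9 b .075 .086
```

```text
12.6 [0.53264471 0.02354595 0.18278803] [0.18362135 2.11868711 3.89404533]
[ 0.0732  0.0863  0.5302 -0.0246  1.5385  0.0042] 32.6
```

Emit:
{"fn": "step_arm", "kwargs": {"motion": [{"offset": [0, 0, 0.0015], "twist": 0}, {"offset": [0, 0, 0.0015], "twist": 0}]}}

```text
time: 12.9
eef_pos: [0.5329, 0.0236, 0.1824]
tcp_rot: [1.0, -0.017, 0.001, 0.0]
contact_force: [-1.3, 1.8, 8.6]
opening: 0.281
finger_force: 93.4
```

```bash
python3 f.py 10 b .075 .085
```

```text
12.9 [0.53291542 0.02357727 0.18240603] [-1.29665964  1.80911456  8.5682257 ]
[ 0.0723  0.0859  0.5302 -0.0247  1.5385  0.0042] 29.2
```

Emit:
{"fn": "step_arm", "kwargs": {"motion": [{"offset": [0, 0, 0.0015], "twist": 0}, {"offset": [0, 0, 0.003], "twist": 0}, {"offset": [0, 0, 0.003], "twist": 0}]}}

```text
time: 13.3
eef_pos: [0.5335, 0.0236, 0.1819]
tcp_rot: [1.0, -0.017, 0.001, 0.001]
contact_force: [-3.7, 2.2, 17.4]
opening: 0.281
finger_force: 94.2
```

```bash
python3 f.py 11 b .074 .084
```

```text
13.3 [0.53354543 0.02358337 0.18193953] [-3.68281512  2.18756323 17.4337097 ]
[ 0.0744  0.0854  0.5302 -0.0246  1.5385  0.0042] 27.5
```

Emit:
{"fn": "step_arm", "kwargs": {"motion": [{"offset": [0, 0, -0.03], "twist": 0}, {"offset": [0, 0, -0.07], "twist": 0}, {"offset": [0, -0.05, -0.1], "twist": 0}, {"offset": [0, -0.1, -0.1], "twist": 0}, {"offset": [0, -0.15, -0.1], "twist": 0}, {"offset": [0, -0.18, -0.1], "twist": 0}, {"offset": [0, -0.18, -0.1], "twist": 0}, {"offset": [0, -0.18, -0.1], "twist": 0}]}}

```text
time: 14.2
eef_pos: [0.537, 0.2038, 0.2746]
tcp_rot: [1.0, -0.016, -0.002, 0.002]
contact_force: [0.3, -0.7, -5.0]
opening: 0.286
finger_force: 92.0
```

```bash
python3 f.py 12 rb .074 .085
```

```text
14.2 [0.53703889 0.2037895  0.27463331] [ 0.28927572 -0.73708598 -4.99869995]
[ 0.0725  0.0852  0.5302 -0.0247  1.5385  0.0042] 71.4
```

Emit:
{"fn": "step_arm", "kwargs": {"motion": [{"offset": [0, 0.05, 0], "twist": 0}, {"offset": [0, 0.1, 0], "twist": 0}, {"offset": [0, 0.15, 0], "twist": 0}, {"offset": [0, 0.2, 0], "twist": 0}, {"offset": [0.001, 0.25, 0], "twist": 0}, {"offset": [0.001, 0.28, 0], "twist": 0}, {"offset": [0.001, 0.2825, 0.02], "twist": 0}, {"offset": [0.001, 0.2825, 0.055], "twist": 0}, {"offset": [0.001, 0.2825, 0.072], "twist": 0}, {"offset": [0.001, 0.2825, 0.073], "twist": 0}, {"offset": [0.001, 0.2825, 0.073], "twist": 0}]}}

```text
time: 15.4
eef_pos: [0.5293, -0.0795, 0.2046]
tcp_rot: [1.0, -0.018, -0.0, 0.0]
contact_force: [-0.3, -0.2, -3.0]
opening: 0.283
finger_force: 91.8
```

Emit:
{"fn": "step_arm", "kwargs": {"motion": [{"offset": [0, 0, 0.008], "twist": 0}, {"offset": [0, 0, 0.014], "twist": 0}, {"offset": [0, 0, 0.019], "twist": 0}, {"offset": [0, 0, 0.022], "twist": 0}, {"offset": [0, 0, 0.022], "twist": 0}]}}

```text
time: 15.9
eef_pos: [0.5307, -0.0791, 0.1838]
tcp_rot: [1.0, -0.017, 0.001, 0.001]
contact_force: [0.6, -1.2, 0.4]
opening: 0.282
finger_force: 92.5
```

```bash
python3 f.py 13 r .075 .075
```

```text
15.9 [ 0.53067705 -0.07912052  0.18375956] [ 0.64926866 -1.18529102  0.42713409]
[ 0.0769  0.0835  0.5302 -0.0246  1.5385  0.0042] 50.7
```

Emit:
{"fn": "step_arm", "kwargs": {"motion": [{"offset": [0, 0, 0.003], "twist": 0}, {"offset": [0, 0, 0.005], "twist": 0}, {"offset": [0, 0, 0.006], "twist": 0}, {"offset": [0, 0, 0.006], "twist": 0}]}}

```text
time: 16.4
eef_pos: [0.5311, -0.0792, 0.18]
tcp_rot: [1.0, -0.017, 0.002, 0.001]
contact_force: [-2.1, -1.4, 10.6]
opening: 0.283
finger_force: 93.2
```

```bash
python3 f.py 14 r .075 .075
```

```text
16.4 [ 0.53114998 -0.07916164  0.17996676] [-2.1021067  -1.42287982 10.57598234]
[ 0.0751  0.0775  0.5302 -0.0249  1.5385  0.0042] 45.7
```

Emit:
{"fn": "step_arm", "kwargs": {"motion": [{"offset": [0, 0, 0.004], "twist": 0}, {"offset": [0, 0, 0.008], "twist": 0}, {"offset": [0, 0, 0.008], "twist": 0}, {"offset": [0, 0, 0.008], "twist": 0}]}}

```text
time: 16.9
eef_pos: [0.5327, -0.0793, 0.1789]
tcp_rot: [1.0, -0.016, 0.003, 0.001]
contact_force: [-9.9, 2.2, 35.3]
opening: 0.282
finger_force: 96.6
```

```bash
python3 f.py 15 r .075 .075
```

```text
16.9 [ 0.53273482 -0.07927288  0.17890841] [-9.85805778  2.22128851 35.34028214]
[ 0.0731  0.0787  0.5302 -0.0246  1.5385  0.0042] 45.2
```

Emit:
{"fn": "step_arm", "kwargs": {"motion": [{"offset": [0, 0, -0.03], "twist": 0}, {"offset": [0, 0, -0.07], "twist": 0}, {"offset": [0, -0.02, -0.11], "twist": 0}, {"offset": [0, -0.07, -0.11], "twist": 0}, {"offset": [0, -0.12, -0.11], "twist": 0}, {"offset": [0, -0.17, -0.11], "twist": 0}, {"offset": [0, -0.22, -0.11], "twist": 0}, {"offset": [0, -0.27, -0.11], "twist": 0}, {"offset": [0, -0.28, -0.11], "twist": 0}, {"offset": [0, -0.28, -0.11], "twist": 0}]}}

```text
time: 18.0
eef_pos: [0.5374, 0.2034, 0.276]
tcp_rot: [1.0, -0.015, -0.003, -0.0]
contact_force: [0.0, -0.6, -3.5]
opening: 0.282
finger_force: 92.1
```

```bash
python3 f.py 16 rb .074 .074; python3 - <<'E'
from h import *
w=cv2.imread('pics/s16.png'); cv2.imwrite('pics/c16.png',np.hstack([cv2.resize(w[185:295,255:388],(399,330),interpolation=cv2.INTER_CUBIC),cv2.resize(w[40:190,360:493+48],(399,330),interpolation=cv2.INTER_CUBIC)]))
E
```

```text
18.0 [0.53744484 0.20338946 0.27599988] [ 0.01535952 -0.6338366  -3.49422156]
[ 0.0726  0.0718  0.5302 -0.0247  1.5385  0.0042] 77.6
```

View pics/c16.png

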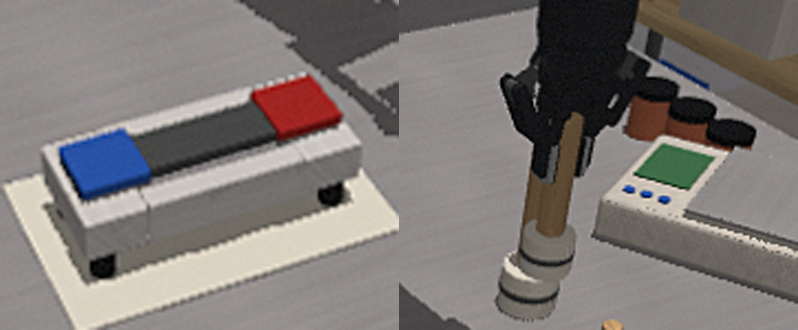

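The view shows both pads down on the frame (blue (105,160), red (300,105)) and the mallet hanging straight in the jaws. I stand it on the free bench at about (0.50, 0.20).

Emit:
{"fn": "step_arm", "kwargs": {"motion": [{"offset": [-0.037, 0.003, 0], "twist": 0}, {"offset": [-0.037, 0.003, 0.04], "twist": 0}, {"offset": [-0.037, 0.003, 0.08], "twist": 0}, {"offset": [-0.037, 0.003, 0.12], "twist": 0}, {"offset": [-0.037, 0.003, 0.15], "twist": 0}, {"offset": [-0.037, 0.003, 0.16], "twist": 0}, {"offset": [-0.037, 0.003, 0.165], "twist": 0}, {"offset": [-0.037, 0.003, 0.165], "twist": 0}, {"offset": [-0.037, 0.003, 0.165], "twist": 0}]}}

```text
time: 19.0
eef_pos: [0.5038, 0.1996, 0.116]
tcp_rot: [1.0, -0.017, 0.002, -0.0]
contact_force: [-0.3, 0.8, -3.2]
opening: 0.284
finger_force: 91.6
```

Emit:
{"fn": "step_arm", "kwargs": {"motion": [{"offset": [0, 0, 0.002], "twist": 0}, {"offset": [0, 0, 0.004], "twist": 0}, {"offset": [0, 0, 0.004], "twist": 0}]}}

```text
time: 19.3
eef_pos: [0.5022, 0.1997, 0.1101]
tcp_rot: [1.0, -0.017, 0.0, -0.0]
contact_force: [0.1, -0.8, -5.0]
opening: 0.282
finger_force: 91.6
```

Emit:
{"fn": "step_arm", "kwargs": {"motion": [{"offset": [0, 0, 0.002], "twist": 0}, {"offset": [0, 0, 0.004], "twist": 0}, {"offset": [0, 0, 0.004], "twist": 0}, {"offset": [0, 0, 0.004], "twist": 0}]}}

```text
time: 19.7
eef_pos: [0.5027, 0.1998, 0.1069]
tcp_rot: [1.0, -0.017, 0.0, -0.0]
contact_force: [-2.6, -0.3, 3.6]
opening: 0.28
finger_force: 92.6
```

Emit:
{"fn": "step_arm", "kwargs": {"motion": [{"offset": [0, 0, 0], "twist": 0}, {"offset": [0, 0, 0], "twist": 0}, {"offset": [0, 0, 0], "twist": 0}], "gripper": 0.035, "grip_force": 20}}

```text
time: 20.0
eef_pos: [0.5025, 0.1996, 0.1059]
tcp_rot: [1.0, -0.017, 0.0, -0.0]
contact_force: [-0.3, 0.7, 0.0]
opening: 0.406
finger_force: 0.0
```

Emit:
{"fn": "step_arm", "kwargs": {"motion": [{"offset": [0, 0, 0], "twist": 0}, {"offset": [0, 0, 0], "twist": 0}, {"offset": [0, 0, 0], "twist": 0}, {"offset": [0, 0, 0], "twist": 0}, {"offset": [0, 0, 0], "twist": 0}, {"offset": [0, 0, 0], "twist": 0}], "gripper": 0.08}}

```text
time: 20.6
eef_pos: [0.5022, 0.1996, 0.1058]
tcp_rot: [1.0, -0.017, -0.0, 0.0]
contact_force: [0.9, 1.0, -0.8]
opening: 0.938
finger_force: 0.0
```

Emit:
{"fn": "step_arm", "kwargs": {"motion": [{"offset": [0, 0, -0.02], "twist": 0}, {"offset": [0, 0, -0.05], "twist": 0}, {"offset": [0, 0, -0.09], "twist": 0}, {"offset": [0, 0, -0.13], "twist": 0}, {"offset": [0, 0, -0.17], "twist": 0}, {"offset": [0, 0, -0.2], "twist": 0}, {"offset": [0, 0, -0.2], "twist": 0}, {"offset": [0, 0, -0.2], "twist": 0}]}}

```text
time: 21.4
eef_pos: [0.5023, 0.1996, 0.3063]
tcp_rot: [1.0, -0.017, 0.001, -0.0]
contact_force: [-1.2, -0.7, 0.5]
opening: 0.939
finger_force: 0.0
```

```bash
python3 f.py 17 rb .074 .074; python3 - <<'E'
from h import *
cv2.imwrite('pics/c17.png',cv2.resize(cv2.imread('pics/s17.png')[60:300,160:500],None,fx=2,fy=2,interpolation=cv2.INTER_CUBIC))
E
```

```text
21.4 [0.50231564 0.19964291 0.30628891] [-1.21033432 -0.68516478  0.54321104]
[ 0.0721  0.0718  0.5302 -0.0247  1.5385  0.0042] 76.8
```

View pics/c17.png

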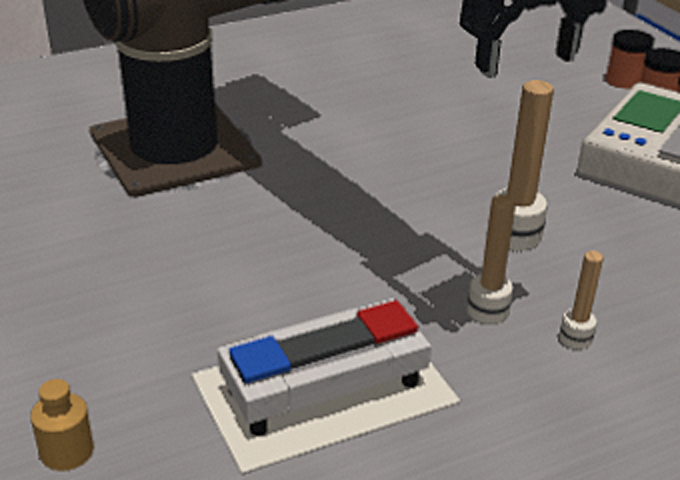

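The mallet stands upright at crop (490,295), the pusher is down at both ends, the weight at (62,430) has not moved, and the gripper is clear.

```bash
python3 -c "
from plant import ctrl
print(ctrl.sign_off())"
```

```text
the job is handed in; nothing more can be done
None
```

I drove the pusher down with four taps (red, blue, red, blue) until both ends rested on the frame, leaving the tapped end about 14, 12 and 11–13 mm lower after the first three. During the second red tap I slid the mallet head inward while it stayed in contact. I stood the mallet upright on the bench at about (0.50, 0.20), left the brass weight untouched, and handed the job in at about 21.5 s.

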